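Devices back on their charging cradles

ROBOT

A 7-joint arm with a two-finger parallel gripper is mounted at the origin on the work surface. World frame = base frame: x ahead of the robot, y to its left, z up, the work surface at z = 0. Lengths are in m, angles in rad, forces in N, time in s.
With the tool pointing down it reaches from about 0.425 to 0.95 m from the base axis. Payload 16.7 kg.
Tool frame: the origin (TCP) lies at the very end of the fingers, on their centre line; the grasp point (between the pads) lies 19 mm behind it; z points along the fingers, y is the direction in which the jaws open and shut (so a half turn about z gives the same grasp; the last joint's range is limited). The gripper opens to 94 mm and grips with 3 to 60 N. Pads are 16 mm wide; open, the fingers measure 119 mm over their backs; the gripper's body (75 mm by 177 mm) begins 78 mm behind the grasp point.
Start: joints at [-1.319, 0.426, 0.074, 1.606, -0.034, 1.111, -0.067], TCP at [0.263, 0.621, 0.205] pointing down, gripper open.
Joint ranges: [-2.85, 2.85], [-0.5, 2.14], [-1.23, 1.37], [0.21, 2.46], [-1.02, 4.16], [0.16, 2.05], [-2.73, 2.73]. Speed limits (rad/s): [1.89, 1.89, 2.39, 2.39, 3.01, 3.01, 3.01].

INTERFACE

Orientations are given as a 3x3 rotation matrix whose columns are the frame's x, y, z axes.
In Python, from bench import r, read_camera, camera_params, nets gives the robot as it stands.
- The arm moves only by the shell command python3 -m handwheel 'ROWS'. ROWS is JSON, a list of rows, each a list of 3 entries, a list of its own where there are three numbers: the closure, from 0 (fully open) to 1 (shut), then the shift along the tool's x, y, z in units of 40 mm (1.0 is 40 mm), then the turn, a rotation vector about the tool's x, y, z in units of 5 degrees (1.0 is 5 degrees). A call has 1 to 10 rows; each row shifts and turns the commanded pose from where the row before left it, along the tool's axes as they then stand; what a row does not reach is not made up. A row lasts 1/10 s, in which the tool goes at most 50 mm and 8.59 degrees, less where a joint would pass 70% of its speed; a pose out of reach is approached as far as the arm can. A call is refused whole if a number of a shift passes 1 or a number of a turn 1, either way. A call with a gripper value outside its range is refused whole. The fingers move at their own pace and stop on an object; the grip force is fixed at half the most. Time passes only in rows, so rows that do not move let the fingers close. It gives the time, the measured TCP pose, the force and the opening at its end, in the units of the state.
- r.state(): the state, without advancing time (a new reading comes with each control period).
- read_camera(name): name is "side" or "top" or "wrist"; returns (picture, depth): 400x640x3 uint8, blue, green, red; 400x640 float32, m along the optical axis (not along the pixel's ray), 0 where there is no reading.
- camera_params(name): a dict with "K" (3x3 intrinsics, pixels), "R" (3x3) and "t" (3): a world point X has camera coordinates R X + t. Camera axes: x right, y down, z forward; pixel columns grow to the right and rows downward; lengths in m; the calibration is good to about 2 mm. A picture is of the moment at which its call begins: read the wrist's pose just before it. camera_params takes no time and is no camera call; for the wrist camera it gives the pose at the moment of the call.
- r.sign_off(): hands the job in, once; it reports no verdict.
Trained networks look in the newest picture that a camera, given by its name, has taken for a name from the list of things; names that differ only in an ending like _2 or _b are one class to them, and where a whole thing is asked for, a point or a joint stands for the part that bears it (a point fixed in the world has none). Each returns a list of dicts, best first, with "p" (0 to 1); they miss things now and then, are a little off and sometimes report something else, mostly with a low value. They report only what shows in the picture. A call takes as long as a camera call. They do not tell look-alikes from the thing itself.
- nets.regions_of(camera, name): "mask" (400x640 bool, what is visible of it) and "bbox" ([centre column, centre row, width, height] in pixels, round what is visible of it).
- nets.spot_point(camera, name): "point" ([column, row] in pixels: a listed point, or the origin of a listed thing).
The state is a dict: "time": time; "joint_positions": joint angles; "qvel": joint speeds; "joint_efforts": joint torques, N m; "position": TCP position; "eef_rot": TCP orientation; "force": force on the tool from outside, world axes, zero at the start; "torque": the same for the moment, N m; "width": finger opening in m.
Only numpy, scipy, OpenCV 4.12 (cv2) and the standard library are available. Lean on these libraries where they do the work, as an engineer would, in place of code of your own. Each camera call takes 0.05 s, during which the arm holds its last target. There are 200 camera calls.

TASK

Put the four devices away to charge: the mouse, the round speaker, the earbud case and the slim remote each into the black charging cradle whose recess has its outline, right side up, lying flat inside the rim and lined up with the cradle, either way round. Someone has left the speaker in the mouse's cradle, so it has to come out before the mouse can go in. Do not push aside or knock over the sticky-note block and the tape roll that lie among them.

Things in the scene. Friction and masses are not known exactly. Their poses are not given: they have to be found in the camera images.
- mouse: Computer mouse, grey plastic, 106 x 58 x 35 mm (x, y, z) with half-round ends; straight upright sides up to 24 mm high, domed above. Loose, about 0.1 kg, starts on the bare desk. Origin: centre of its underside; x along its length, z up.
- speaker: Round puck-shaped loudspeaker, grey, with a small black button on top, diameter 56 mm, 36 mm high, upright sides. Loose, about 0.2 kg. Starts upright inside the recess of the mouse's cradle, near its middle. Origin: centre of its underside; z up along its axis.
- case: Earbud case, white plastic, rounded box 62 x 46 x 30 mm (x, y, z). Loose, about 0.07 kg, starts on the bare desk. Origin: centre of its underside; x along its longer side, z up.
- remote: Slim hand-held remote control, black plastic, bar 130 x 32 x 24 mm (x, y, z) with grey keys on top. Loose, about 0.09 kg, starts on the bare desk. Origin: centre of its underside; x along its length, z up.
- cradle_mouse: Charging cradle for the mouse: long oval (half-round ends), outside 130 x 82 mm (x, y), recess 122 x 74 mm; x along its length. Fixed to the desk. Origin: centre of its underside, which lies on the desk. Black plastic tray, floor 3 mm thick, rim 4 mm thick with its top 9 mm above the desk; the recess leaves 8 mm of play on every side of its device. Two small brass contact strips on its floor.
- cradle_speaker: Charging cradle for the speaker: round, outside diameter 80 mm, recess diameter 72 mm. Fixed to the desk. Origin: centre of its underside, which lies on the desk. Black plastic tray, floor 3 mm thick, rim 4 mm thick with its top 9 mm above the desk; the recess leaves 8 mm of play on every side of its device. Two small brass contact strips on its floor.
- cradle_case: Charging cradle for the earbud case: short rectangle, outside 86 x 70 mm (x, y), recess 78 x 62 mm; x along its longer side. Fixed to the desk. Origin: centre of its underside, which lies on the desk. Black plastic tray, floor 3 mm thick, rim 4 mm thick with its top 9 mm above the desk; the recess leaves 8 mm of play on every side of its device. Two small brass contact strips on its floor.
- cradle_remote: Charging cradle for the remote: long narrow rectangle, outside 154 x 56 mm (x, y), recess 146 x 48 mm; x along its length. Fixed to the desk. Origin: centre of its underside, which lies on the desk. Black plastic tray, floor 3 mm thick, rim 4 mm thick with its top 9 mm above the desk; the recess leaves 8 mm of play on every side of its device. Two small brass contact strips on its floor.
- notes: Block of plain pale-yellow sticky notes, 76 x 76 x 20 mm, loose on the desk among the devices; to be left alone. Origin: centre of its underside.
- tape: Roll of clear tape lying flat, outer diameter 68 mm, hole 40 mm, 24 mm high, loose on the desk among the devices; to be left alone. Origin: centre of its underside.
Mind the look-alikes: they are no part of the job. Leave any brown look-alike of the mouse alone.

How it is judged:
At the end, for the whole second after the job is handed in: Each device rests, released and still, in its own cradle: within 13 mm of its centre, underside less than 6 mm above the cradle's underside, upright within 0.1 rad and (all but the round speaker) lined up with the cradle's length within 0.35 rad, either way round (horizontal distance between mouse and cradle_mouse below 0.013 m and z of mouse in the frame of cradle_mouse below 0.006 m and angle between each of mouse, speaker, case, remote's own z axis and vertical below 0.1 rad and angle between the x axis of mouse and the x axis of cradle_mouse, either way round below 0.35 rad and linear speed of each of mouse, speaker, case, remote below 0.02 m/s and angular speed of each of mouse, speaker, case, remote below 0.2 rad/s and contact force between each of mouse, speaker, case, remote and the fingers below 0.1 N and horizontal distance between speaker and cradle_speaker below 0.013 m and z of speaker in the frame of cradle_speaker below 0.006 m and horizontal distance between case and cradle_case below 0.013 m and z of case in the frame of cradle_case below 0.006 m and angle between the x axis of case and the x axis of cradle_case, either way round below 0.35 rad and horizontal distance between remote and cradle_remote below 0.013 m and z of remote in the frame of cradle_remote below 0.006 m and angle between the x axis of remote and the x axis of cradle_remote, either way round below 0.35 rad); the robot touches nothing.
It fails at once if the sticky-note block or the tape roll is pushed more than 25 mm or tipped over (distance of any of notes, tape from where it was at the start of the episode above 0.025 m or angle between any of notes, tape's own z axis and vertical above 0.5 rad).
It also fails if it takes over 128 s, if anything falls off the work surface, if the arm or the gripper's body presses on something with over 40 N, if the wrist force passes 120 N, or if a joint passes its speed limit or range.

## Working session

There is one attempt and no reset: what is moved stays moved. The work goes in short steps, Python scripts to look and compute and a shell command to move; the robot and the scene stay as the last step left them, time stands still between calls to the robot, and variables do not carry over. Pictures are saved under pics/ and viewed, about 12 in all and at most 16, crops included, and the job is handed in when it is done.

```bash
mkdir -p pics; ls; python3 - <<'E'
from bench import r, read_camera, camera_params, nets
import cv2,numpy as np
s=r.state(); print(s['time'],np.round(s['position'],3),np.round(s['eef_rot'],3).tolist(),s['width'])
for n in('top','side'):
    im,d=read_camera(n); cv2.imwrite(f'pics/{n}0.png',im); np.save(f'{n}0.npy',d)
    p=camera_params(n); print(n,np.round(p['K'],1).tolist(),np.round(p['R'],3).tolist(),np.round(p['t'],3))
    for k in('mouse','speaker','case','remote','cradle_mouse','cradle_speaker','cradle_case','cradle_remote','notes','tape'):
        if n=='top': print(k,[(round(float(q['p']),2),np.round(q['bbox']).tolist(),int(q['mask'].sum())) for q in nets.regions_of(n,k)[:4]])
print(r.state()['time'])
E
```

```text
pics
0.0 [0.263 0.621 0.205] [[-0.921, 0.39, -0.0], [0.39, 0.921, -0.001], [-0.0, -0.001, -1.0]] 0.09400197938872318
top [[394.6, 0.0, 320.0], [0.0, 394.6, 202.9], [0.0, 0.0, 1.0]] [[-0.008, -1.0, 0.014], [-0.987, 0.006, -0.163], [0.163, -0.015, -0.986]] [0.012 0.448 1.222]
mouse [(0.95, [270.0, 205.0, 21.0, 31.0], 506), (0.9, [239.0, 242.0, 34.0, 22.0], 546), (0.82, [189.0, 260.0, 32.0, 26.0], 599)]
speaker [(0.71, [404.0, 148.0, 20.0, 15.0], 274), (0.67, [235.0, 153.0, 25.0, 30.0], 446)]
case [(0.74, [438.0, 203.0, 15.0, 22.0], 295)]
remote [(0.88, [317.0, 204.0, 37.0, 18.0], 403)]
cradle_mouse [(0.82, [402.0, 146.0, 27.0, 36.0], 592)]
cradle_speaker [(0.77, [236.0, 155.0, 23.0, 28.0], 474), (0.26, [438.0, 204.0, 10.0, 23.0], 300)]
cradle_case [(0.9, [295.0, 155.0, 29.0, 27.0], 517)]
cradle_remote [(0.81, [357.0, 149.0, 34.0, 50.0], 737)]
notes [(0.74, [210.0, 208.0, 26.0, 25.0], 562)]
tape [(0.66, [383.0, 197.0, 22.0, 25.0], 252)]
side [[488.1, 0.0, 323.3], [0.0, 488.1, 201.3], [0.0, 0.0, 1.0]] [[0.818, -0.575, -0.008], [-0.381, -0.531, -0.757], [0.431, 0.622, -0.654]] [-0.348  0.219  1.076]
0.6
```

```bash
python3 - <<'E'
import cv2
im=cv2.imread('pics/top0.png')[110:290,160:470]
cv2.imwrite('pics/top0c.png',cv2.resize(im,None,fx=2.58,fy=2.58,interpolation=cv2.INTER_CUBIC))
E
```

```text
(no output)
```

View pics/top0c.png

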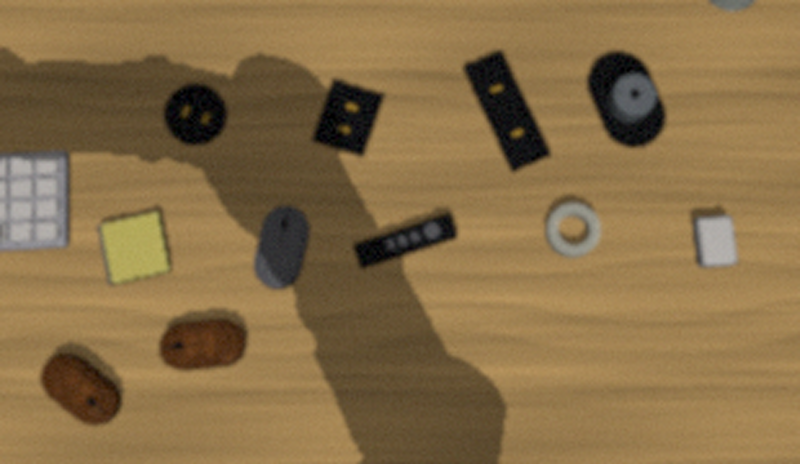

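View pics/side0.png

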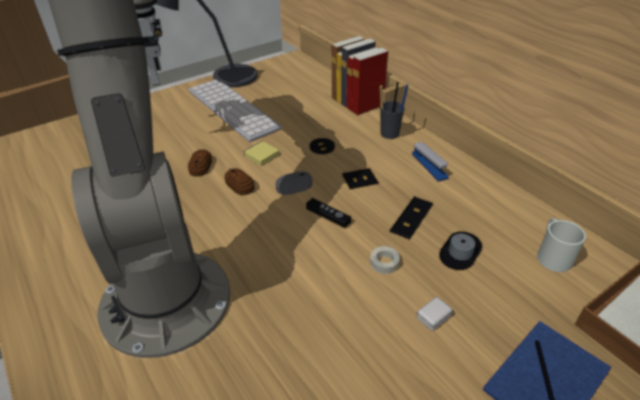

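```bash
cat > h.py <<'E'
from bench import r, read_camera, camera_params, nets
import cv2,numpy as np
from scipy.optimize import minimize
# name: (L, W, base z, top z, kind)
M=dict(mouse=(.106,.058,0,.027,'o'),speaker=(.056,.056,.003,.036,'c'),case=(.062,.046,0,.030,'r'),remote=(.130,.032,0,.024,'r'),
 cradle_mouse=(.130,.082,0,.009,'o'),cradle_speaker=(.08,.08,0,.009,'c'),cradle_case=(.086,.070,0,.009,'r'),cradle_remote=(.154,.056,0,.009,'r'),
 notes=(.076,.076,0,.02,'r'),tape=(.068,.068,0,.024,'c'))
def outline(L,W,k):
    if k=='r': return np.array([[1,1],[-1,1],[-1,-1],[1,-1]])*[L/2,W/2]
    a=np.linspace(0,2*np.pi,48,endpoint=False); p=np.c_[np.cos(a),np.sin(a)]*W/2
    p[:,0]+=np.sign(p[:,0])*(L-W)/2; return p
def proj(P,c):
    X=P@c['R'].T+c['t']; u=X@c['K'].T; return u[:,:2]/u[:,2:]
def unproj(uv,z,c):
    uv=np.atleast_2d(uv); d=np.c_[uv,np.ones(len(uv))]@np.linalg.inv(c['K']).T@c['R']
    C=-c['R'].T@c['t']; return (C+d*((z-C[2])/d[:,2])[:,None])
def sil(q,m,c,S,off,shape):
    L,W,z0,z1,k=m; o=outline(L,W,k); cs,sn=np.cos(q[2]),np.sin(q[2])
    xy=o@np.array([[cs,sn],[-sn,cs]])+q[:2]
    P=np.r_[np.c_[xy,np.full(len(xy),z0)],np.c_[xy,np.full(len(xy),z1)]]
    h=cv2.convexHull(((proj(P,c)-off+.5)*S*16).astype(np.int32))
    im=np.zeros(shape,np.uint8); cv2.fillConvexPoly(im,h,1,shift=4); return im
def fit(mask,name,c,S=None,base=0,yaw=None):
    m=list(M[name]); m[2]+=base; m[3]+=base
    ys,xs=np.nonzero(mask); S=S or max(1,int(300/max(np.ptp(xs),np.ptp(ys))))
    off=np.array([xs.min()-8,ys.min()-8]); w,h=xs.max()+9-off[0],ys.max()+9-off[1]
    pad=np.zeros((h,w),np.float32); y0,x0=max(off[1],0),max(off[0],0); sub=mask[y0:off[1]+h,x0:off[0]+w]
    pad[y0-off[1]:y0-off[1]+sub.shape[0],x0-off[0]:x0-off[0]+sub.shape[1]]=sub
    big=cv2.resize(pad,None,fx=S,fy=S,interpolation=cv2.INTER_LINEAR)>.5
    c0=unproj([[xs.mean(),ys.mean()]],(m[2]+m[3])/2,c)[0,:2]
    def cost(q):
        s=sil(q,m,c,S,off,big.shape)>0; return 1-(s&big).sum()/(s|big).sum()
    best=None
    for a in ([0] if m[4]=='c' else np.arange(0,np.pi,np.pi/8) if yaw is None else [yaw]):
        x0=np.r_[c0,a]; R=minimize(cost,x0,method='Nelder-Mead',options=dict(initial_simplex=x0+np.array([[0,0,0],[.008,0,0],[0,.008,0],[0,0,.25]]),xatol=1e-4,fatol=1e-4))
        if best is None or R.fun<best.fun: best=R
    q=best.x; q[2]=(q[2]+np.pi/2)%np.pi-np.pi/2
    return q,1-best.fun
E
cat > m0.py <<'E'
from h import *
c=camera_params('top'); read_camera('top')
want=dict(mouse=(269,206),cradle_speaker=(236,155))
for k in M:
    R=nets.regions_of('top',k)
    if k in want: R=sorted(R,key=lambda q:np.hypot(*(np.array(q['bbox'][:2])-want[k])))
    q,i=fit(R[0]['mask'],k,c); print(k,np.round(q,4),'iou',round(i,2),'reach',round(np.hypot(q[0],q[1]),3),np.round(R[0]['bbox']))
d=np.load('top0.npy')
E
python3 m0.py
```

```text
mouse [ 0.445  0.176 -0.163] iou 0.9 reach 0.479 [269. 206.  21.  31.]
speaker [ 0.6366 -0.2727  0.1013] iou 0.95 reach 0.693 [403. 147.  18.  15.]
case [ 0.4493 -0.3703  0.1487] iou 0.84 reach 0.582 [438. 203.  18.  23.]
remote [ 0.454   0.0205 -1.2534] iou 0.94 reach 0.454 [317. 204.  35.  21.]
cradle_mouse [ 0.6388 -0.2702  0.3377] iou 0.6 reach 0.694 [403. 147.  27.  39.]
cradle_speaker [0.622  0.2902 0.1556] iou 0.96 reach 0.686 [237. 156.  24.  27.]
cradle_case [ 0.6161  0.0946 -0.3404] iou 0.92 reach 0.623 [293. 157.  27.  23.]
cradle_remote [ 0.6246 -0.1133  0.4263] iou 0.96 reach 0.635 [357. 150.  36.  48.]
notes [0.446  0.3607 0.234 ] iou 0.94 reach 0.574 [213. 208.  26.  27.]
tape [0.6121 0.0918 0.0031] iou 0.63 reach 0.619 [293. 155.  29.  25.]
```

```bash
cat > go.py <<'E'
# usage: go.py x y z objyaw(rad, jaws across it) -> tool-axis units left to go
import sys
from h import *
s=r.state(); p=np.array(s['position']); R=np.array(s['eef_rot']); g=np.array(list(map(float,sys.argv[1:4])))
print('t',round(s['time'],1),'pos',np.round(p,4),'w',round(s['width'],4),'shift',np.round(R.T@(g-p)/.04,2))
if len(sys.argv)>4:
    a=np.degrees(np.arctan2(R[1,1],R[0,1])-np.pi/2-float(sys.argv[4])); a=(a+90)%180-90
    print('jaw axis deg',round(np.degrees(np.arctan2(R[1,1],R[0,1])),1),'turn z units',round(a/5,2),'q7',round(s['joint_positions'][6],2),'tilt',np.round(R[:2,2],4))
E
python3 -m handwheel '[[0,[0,0,0],[0,0,-1]],[0,[0,0,0],[0,0,-1]],[0,[0,0,0],[0,0,-1]],[0,[0,0,0],[0,0,-1]],[0,[0,0,0],[0,0,-1]],[0,[0,0,0],[0,0,-1]],[0,[0,0,0],[0,0,-1]],[0,[0,0,0],[0,0,-1]],[0,[0,0,0],[0,0,-0.5]]]'
python3 go.py .637 -.273 .205 .338
```

```text
time: 2.05
position: [0.2634, 0.6214, 0.2055]
eef_rot: [[-0.941, -0.338, -0.0], [-0.338, 0.941, -0.0], [0.0, -0.0, -1.0]]
force: [0.7, -0.6, 0.6]
width: 0.0937
t 2.0 pos [0.2634 0.6214 0.2055] w 0.0937 shift [-1.24e+00 -2.42e+01  1.00e-02]
jaw axis deg 109.7 turn z units 0.07 q7 0.62 tilt [-0.0001 -0.    ]
```

```bash

python3 -m handwheel '[[0,[0,-1,0],[0,0,0]],[0,[0,-1,0],[0,0,0]],[0,[0,-1,0],[0,0,0]],[0,[0,-1,0],[0,0,0]],[0,[0,-1,0],[0,0,0]],[0,[0,-1,0],[0,0,0]],[0,[0,-1,0],[0,0,0]],[0,[0,-1,0],[0,0,0]],[0,[0,-1,0],[0,0,0]],[0,[0,-1,0],[0,0,0]]]'
python3 -m handwheel '[[0,[-0.1,-1,0],[0,0,0]],[0,[-0.1,-1,0],[0,0,0]],[0,[-0.1,-1,0],[0,0,0]],[0,[-0.1,-1,0],[0,0,0]],[0,[-0.1,-1,0],[0,0,0]],[0,[-0.1,-1,0],[0,0,0]],[0,[-0.1,-1,0],[0,0,0]],[0,[-0.1,-1,0],[0,0,0]],[0,[-0.1,-1,0],[0,0,0]],[0,[-0.1,-1,0],[0,0,0]]]'
python3 go.py .637 -.273 .205 .338
```

```text
time: 3.05
position: [0.3974, 0.243, 0.2057]
eef_rot: [[-0.942, -0.334, 0.0], [-0.334, 0.942, 0.0], [-0.001, 0.0, -1.0]]
force: [0.8, 0.2, 0.1]
width: 0.0939
time: 4.05
position: [0.5691, -0.1206, 0.2057]
eef_rot: [[-0.942, -0.335, 0.0], [-0.335, 0.942, 0.0], [-0.0, -0.0, -1.0]]
force: [0.0, 1.3, -0.4]
width: 0.094
t 4.0 pos [ 0.5691 -0.1206  0.2057] w 0.094 shift [-0.32 -4.16  0.02]
jaw axis deg 109.5 turn z units 0.04 q7 2.14 tilt [0.0004 0.0001]
```

```bash

python3 -m handwheel '[[0,[-0.07,-0.9,0],[0,0,0]],[0,[-0.07,-0.9,0],[0,0,0]],[0,[-0.07,-0.9,0],[0,0,0]],[0,[-0.07,-0.9,0],[0,0,0]],[0,[0,0,0],[0,0,0]],[0,[0,0,0],[0,0,0]]]' | head -2
python3 go.py .637 -.273 .205 .338
python3 - <<'E'
from h import *
im,d=read_camera('wrist'); cv2.imwrite('pics/w1.png',im); c=camera_params('wrist')
C=-c['R'].T@c['t']; print('cam',C.round(3),c['R'].round(2).tolist())
for k in('speaker','cradle_mouse'):
    for R in nets.regions_of('wrist',k)[:2]:
        q,i=fit(R['mask'],k,c); print(k,round(float(R['p']),2),np.round(R['bbox']),np.round(q,4),'iou',round(i,2))
E
```

```text
time: 4.65
position: [0.627, -0.2517, 0.205]
t 4.7 pos [ 0.627  -0.2517  0.205 ] w 0.0939 shift [-0.06 -0.59 -0.  ]
jaw axis deg 109.5 turn z units 0.02 q7 2.38 tilt [-0.0008 -0.0001]
cam [ 0.563 -0.273  0.385] [[-0.33, 0.94, 0.0], [0.92, 0.32, 0.23], [0.22, 0.08, -0.97]]
speaker 0.84 [303. 181.  49.  49.] [ 0.6339 -0.2738  0.0625] iou 0.97
cradle_mouse 0.83 [305. 179.  66. 104.] [ 0.6376 -0.2704  0.3482] iou 0.67
```

View pics/w1.png

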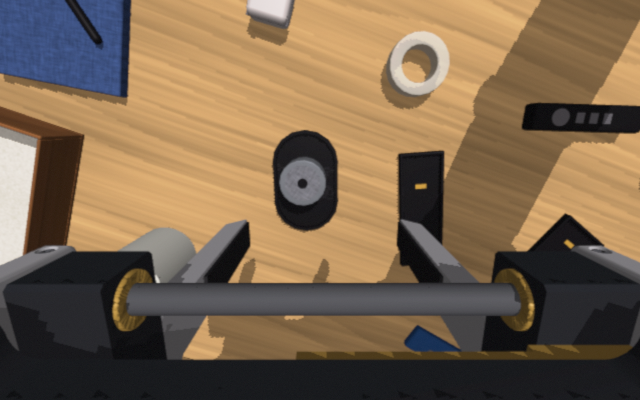

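```bash

python3 -m handwheel '[[0,[-0.01,-0.58,0],[0,0,0]],[0,[0,0,0.9],[0,0,0]],[0,[0,0,0.9],[0,0,0]],[0,[0,0,0.9],[0,0,0]],[0,[0,0,0.9],[0,0,0]],[0,[0,0,0],[0,0,0]],[0,[0,0,0],[0,0,0]],[0,[0,0,0],[0,0,0]]]' | head -2
python3 go.py .635 -.2735 .016 .338
```

```text
time: 5.6
position: [0.6365, -0.273, 0.0639]
t 5.6 pos [ 0.6365 -0.273   0.0639] w 0.0939 shift [0.04 0.   1.2 ]
jaw axis deg 109.6 turn z units 0.04 q7 2.46 tilt [ 0.0026 -0.0008]
```

```bash

python3 -m handwheel '[[0,[0.04,0,0.6],[0,0,0]],[0,[0,0,0.6],[0,0,0]],[0,[0,0,0],[0,0,0]],[0,[0,0,0],[0,0,0]],[1,[0,0,0],[0,0,0]],[1,[0,0,0],[0,0,0]],[1,[0,0,0],[0,0,0]],[1,[0,0,0],[0,0,0]],[1,[0,0,0],[0,0,0]],[1,[0,0,0],[0,0,0]]]'
python3 go.py .622 .2902 .1 .338
```

```text
time: 6.6
position: [0.634, -0.2736, 0.0137]
eef_rot: [[-0.942, -0.334, 0.0], [-0.334, 0.942, -0.0], [-0.0, -0.0, -1.0]]
force: [0.0, -0.0, 3.7]
width: 0.0559
t 6.6 pos [ 0.634  -0.2736  0.0137] w 0.0559 shift [-4.43 13.38 -2.16]
jaw axis deg 109.5 turn z units 0.03 q7 2.48 tilt [ 0.0003 -0.0003]
```

```bash

python3 -m handwheel '[[1,[0,0,-0.9],[0,0,0]],[1,[0,0,-0.9],[0,0,0]],[1,[0,0,-0.9],[0,0,0]],[1,[0,0,-0.9],[0,0,0]],[1,[-0.3,0.9,0],[0,0,0]],[1,[-0.3,0.9,0],[0,0,0]],[1,[-0.3,0.9,0],[0,0,0]],[1,[-0.3,0.9,0],[0,0,0]],[1,[-0.3,0.9,0],[0,0,0]],[1,[-0.3,0.9,0],[0,0,0]]]' | head -2
python3 -m handwheel '[[1,[-0.3,0.9,0],[0,0,0]],[1,[-0.3,0.9,0],[0,0,0]],[1,[-0.3,0.9,0],[0,0,0]],[1,[-0.3,0.9,0],[0,0,0]],[1,[-0.3,0.9,0],[0,0,0]],[1,[-0.3,0.9,0],[0,0,0]],[1,[-0.3,0.9,0],[0,0,0]],[1,[0,0,0],[0,0,0]],[1,[0,0,0],[0,0,0]]]' | head -2
python3 go.py .622 .2902 .1 .338
python3 - <<'E'
from h import *
im,d=read_camera('wrist'); cv2.imwrite('pics/w2.png',im); c=camera_params('wrist')
for k in('cradle_speaker','mouse'):
    for R in nets.regions_of('wrist',k)[:3]:
        q,i=fit(R['mask'],k,c); print(k,round(float(R['p']),2),np.round(R['bbox']),np.round(q,4),'iou',round(i,2))
read_camera('top'); c=camera_params('top')
for k in('cradle_mouse','cradle_speaker'):
    for R in nets.regions_of('top',k)[:3]:
        q,i=fit(R['mask'],k,c); print('top',k,round(float(R['p']),2),np.round(R['bbox']),np.round(q,4),'iou',round(i,2))
E
```

```text
time: 7.6
position: [0.6289, -0.0441, 0.1572]
time: 8.5
position: [0.6238, 0.2207, 0.1569]
t 8.5 pos [0.6238 0.2207 0.1569] w 0.056 shift [-0.54  1.65  1.42]
jaw axis deg 109.6 turn z units 0.06 q7 1.63 tilt [-0.001  -0.0006]
cradle_speaker 0.74 [379. 201.  68.  68.] [ 0.6201  0.2867 -0.0619] iou 0.77
cradle_speaker 0.63 [214. 138.  93.  99.] [0.6117 0.09   0.0569] iou 0.76
mouse 0.92 [337.  29.  78.  58.] [ 0.443   0.1719 -0.2   ] iou 0.83
top cradle_mouse 0.96 [401. 147.  30.  39.] [ 0.6408 -0.2689  0.3419] iou 0.97
top cradle_speaker 0.73 [436. 203.  19.  21.] [ 0.4544 -0.3708  0.1165] iou 0.68
```

View pics/w2.png

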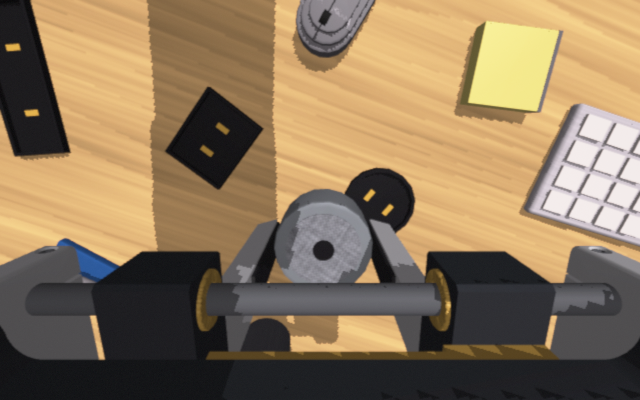

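```bash
python3 - <<'E'
from h import *
c=camera_params('wrist'); print(unproj([[379,201],[380,202]],.007,c).round(4))
E
python3 go.py .621 .289 .0145
```

```text
[[0.619  0.2851 0.007 ]
 [0.6198 0.2866 0.007 ]]
t 8.8 pos [0.6246 0.2188 0.1576] w 0.0556 shift [-0.5   1.69  3.58]
```

```bash

python3 -m handwheel '[[1,[-0.25,0.82,0],[0,0,0]],[1,[-0.25,0.82,0],[0,0,0]],[1,[0,0,0.75],[0,0,0]],[1,[0,0,0.75],[0,0,0]],[1,[0,0,0.75],[0,0,0]],[1,[0,0,0.75],[0,0,0]],[1,[0,0,0],[0,0,0]],[1,[0,0,0],[0,0,0]],[1,[0,0,0],[0,0,0]]]' | head -2
python3 go.py .6205 .2875 .0145
```

```text
time: 9.7
position: [0.6225, 0.2886, 0.0394]
t 9.7 pos [0.6225 0.2886 0.0394] w 0.0556 shift [ 0.06 -0.01  0.62]
```

```bash

python3 -m handwheel '[[1,[0.04,-0.02,0.3],[0,0,0]],[1,[0,0,0.3],[0,0,0]],[1,[0,0,0],[0,0,0]],[1,[0,0,0],[0,0,0]],[0,[0,0,0],[0,0,0]],[0,[0,0,0],[0,0,0]],[0,[0,0,0],[0,0,0]],[0,[0,0,0],[0,0,0]],[0,[0,0,0],[0,0,0]]]'
python3 -m handwheel '[[0,[0,0,-0.9],[0,0,0]],[0,[0,0,-0.9],[0,0,0]],[0,[0,0,-0.9],[0,0,0]],[0,[0,0,-0.9],[0,0,0]],[0,[0,0,-0.5],[0,0,0]],[0,[0,0,0],[0,0,0]]]' | head -2
python3 go.py .444 .174 .009 -.18
python3 - <<'E'
from h import *
read_camera('wrist'); c=camera_params('wrist')
for k in('cradle_speaker','speaker','mouse'):
    for R in nets.regions_of('wrist',k)[:2]:
        q,i=fit(R['mask'],k,c); print(k,round(float(R['p']),2),np.round(R['bbox']),np.round(q,4),'iou',round(i,2))
read_camera('top'); c=camera_params('top')
for k in('speaker','mouse'):
    for R in nets.regions_of('top',k)[:3]:
        q,i=fit(R['mask'],k,c); print('top',k,round(float(R['p']),2),np.round(R['bbox']),np.round(q,4),'iou',round(i,2))
E
```

```text
time: 10.6
position: [0.6201, 0.2871, 0.0136]
eef_rot: [[-0.942, -0.334, 0.0], [-0.334, 0.942, 0.0], [-0.0, 0.0, -1.0]]
force: [0.0, -0.6, -0.5]
width: 0.0915
time: 11.2
position: [0.6215, 0.2877, 0.181]
t 11.2 pos [0.6215 0.2877 0.181 ] w 0.0939 shift [ 5.15 -1.2   4.27]
jaw axis deg 109.5 turn z units 5.97 q7 1.53 tilt [0.0042 0.0027]
cradle_speaker 0.9 [322. 180.  65.  67.] [0.6182 0.287  0.1045] iou 0.38
top speaker 0.7 [237. 152.   9.  10.] [0.6288 0.2764 0.0836] iou 0.47
top speaker 0.54 [401. 147.  26.  37.] [ 0.6394 -0.2693  0.1172] iou 0.34
top mouse 0.55 [254. 241.   8.  10.] [0.3301 0.2722 1.5082] iou 0.27
```

```bash

python3 -m handwheel '[[0,[0.86,-0.2,0],[0,0,0]],[0,[0.86,-0.2,0],[0,0,0]],[0,[0.86,-0.2,0],[0,0,0]],[0,[0.86,-0.2,0],[0,0,0]],[0,[0.86,-0.2,0],[0,0,0]],[0,[0.86,-0.2,0],[0,0,0]],[0,[0,0,0],[0,0,0]]]' | head -2
python3 -m handwheel '[[0,[0,0,0],[0,0,1]],[0,[0,0,0],[0,0,1]],[0,[0,0,0],[0,0,1]],[0,[0,0,0],[0,0,1]],[0,[0,0,0],[0,0,1]],[0,[0,0,0],[0,0,1]],[0,[0,0,0],[0,0,0]],[0,[0,0,0],[0,0,0]]]' | head -2
cat > look.py <<'E'
import sys
from h import *
im,d=read_camera('wrist'); cv2.imwrite(f'pics/{sys.argv[1]}.png',im); c=camera_params('wrist')
for k in sys.argv[2:]:
    for R in nets.regions_of('wrist',k)[:2]:
        q,i=fit(R['mask'],k,c); print(k,round(float(R['p']),2),np.round(R['bbox']),np.round(q,4),'iou',round(i,2))
E
python3 look.py w3 mouse speaker cradle_speaker
python3 go.py .444 .174 .009 -.18
```

```text
time: 12.25
position: [0.4384, 0.1705, 0.1771]
time: 13.05
position: [0.4417, 0.1729, 0.1773]
mouse 0.87 [324. 188.  54.  97.] [ 0.4443  0.1734 -0.2005] iou 0.96
mouse 0.79 [537.  17.  94.  26.] [ 0.2659  0.4453 -0.5725] iou 0.62
speaker 0.86 [436. 325.  27.  16.] [ 0.6533  0.2995 -0.1634] iou 0.33
speaker 0.55 [481. 157.  90.  87.] [0.4342 0.3566 0.3219] iou 0.56
t 13.2 pos [0.4417 0.1729 0.1774] w 0.0941 shift [-0.05  0.04  4.21]
jaw axis deg 79.6 turn z units -0.02 q7 0.95 tilt [-0.0001 -0.0001]
```

View pics/w3.png

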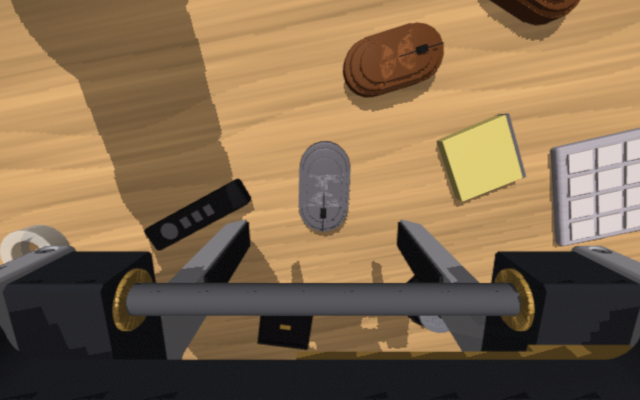

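```bash

python3 -m handwheel '[[0,[-0.05,0.02,0.8],[0,0,-0.2]],[0,[0,0,0.8],[0,0,0]],[0,[0,0,0.8],[0,0,0]],[0,[0,0,0.6],[0,0,0]],[0,[0,0,0],[0,0,0]],[0,[0,0,0],[0,0,0]],[0,[0,0,0],[0,0,0]]]' | head -2
python3 go.py .4443 .1734 .009 -.2
```

```text
time: 13.95
position: [0.4445, 0.1736, 0.0587]
t 13.9 pos [0.4445 0.1736 0.0587] w 0.0938 shift [ 0.01 -0.01  1.24]
jaw axis deg 80.5 turn z units 0.4 q7 1.09 tilt [0.0013 0.001 ]
```

```bash

python3 -m handwheel '[[0,[0,0,0.6],[0,0,0.4]],[0,[0,0,0.58],[0,0,0]],[0,[0,0,0],[0,0,0]],[0,[0,0,0],[0,0,0]],[1,[0,0,0],[0,0,0]],[1,[0,0,0],[0,0,0]],[1,[0,0,0],[0,0,0]],[1,[0,0,0],[0,0,0]],[1,[0,0,0],[0,0,0]],[1,[0,0,0],[0,0,0]]]'
python3 -m handwheel '[[1,[0,0,-0.9],[0,0,0]],[1,[0,0,-0.9],[0,0,0]],[1,[0,0,-0.9],[0,0,0]],[1,[0,0,-0.9],[0,0,0]],[1,[0,0,0],[0,0,0]],[1,[0,0,0],[0,0,0]]]' | head -2
python3 go.py .640 -.269 .155 .342
```

```text
time: 14.95
position: [0.4438, 0.1733, 0.0105]
eef_rot: [[-0.98, 0.199, 0.0], [0.199, 0.98, 0.0], [-0.0, 0.0, -1.0]]
force: [-0.3, 0.6, 6.8]
width: 0.0578
time: 15.55
position: [0.4437, 0.1735, 0.1544]
t 15.6 pos [0.4437 0.1735 0.1544] w 0.0579 shift [-7.01 -9.87 -0.02]
jaw axis deg 78.6 turn z units -6.21 q7 0.96 tilt [0.0007 0.001 ]
```

```bash

python3 -m handwheel '[[1,[-0.58,-0.82,0],[0,0,0]],[1,[-0.58,-0.82,0],[0,0,0]],[1,[-0.58,-0.82,0],[0,0,0]],[1,[-0.58,-0.82,0],[0,0,0]],[1,[-0.58,-0.82,0],[0,0,0]],[1,[-0.58,-0.82,0],[0,0,0]],[1,[-0.58,-0.82,0],[0,0,0]],[1,[-0.58,-0.82,0],[0,0,0]],[1,[-0.58,-0.82,0],[0,0,0]],[1,[-0.58,-0.82,0],[0,0,0]]]' | head -2
python3 -m handwheel '[[1,[0,0,0],[0,0,-1]],[1,[0,0,0],[0,0,-1]],[1,[0,0,0],[0,0,-1]],[1,[0,0,0],[0,0,-1]],[1,[0,0,0],[0,0,-1]],[1,[0,0,0],[0,0,-1]],[1,[0,0,0],[0,0,-0.2]],[1,[0,0,0],[0,0,0]],[1,[0,0,0],[0,0,0]]]' | head -2
python3 look.py w4 cradle_mouse mouse
python3 go.py .640 -.269 .014 .342
```

```text
time: 16.55
position: [0.6054, -0.1957, 0.1519]
time: 17.45
position: [0.6055, -0.1943, 0.1534]
cradle_mouse 0.83 [248. 188.  80. 116.] [ 0.6373 -0.2771  0.1367] iou 0.86
mouse 0.85 [325. 237. 103. 170.] [ 0.6166 -0.1899 -1.0522] iou 0.43
t 17.6 pos [ 0.6058 -0.1942  0.154 ] w 0.0578 shift [-0.18 -2.05  3.5 ]
jaw axis deg 109.5 turn z units -0.02 q7 2.32 tilt [-0.0004 -0.0001]
```

View pics/w4.png

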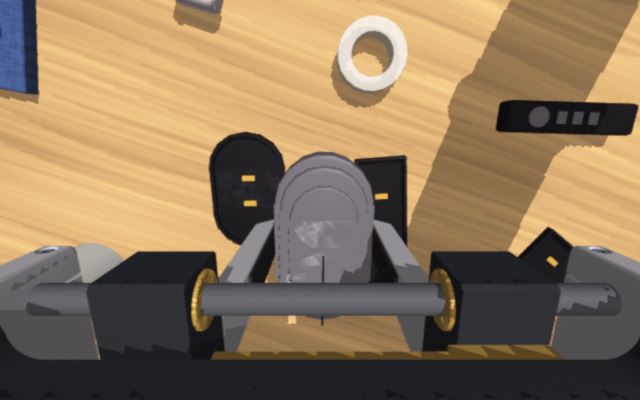

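```bash
python3 - <<'E'
from h import *
c=camera_params('wrist'); print(unproj([[249,191]],.003,c).round(4),unproj([[247,189.5]],.007,c).round(4))
E
```

```text
[[ 0.6387 -0.2716  0.003 ]] [[ 0.6366 -0.2735  0.007 ]]
```

```bash

python3 -m handwheel '[[1,[-0.05,-0.7,0],[0,0,0]],[1,[-0.05,-0.7,0],[0,0,0]],[1,[-0.05,-0.7,0],[0,0,0]],[1,[0,0,0.75],[0,0,0]],[1,[0,0,0.75],[0,0,0]],[1,[0,0,0.75],[0,0,0]],[1,[0,0,0.5],[0,0,0]],[1,[0,0,0],[0,0,0]],[1,[0,0,0],[0,0,0]],[1,[0,0,0],[0,0,0]]]' | head -2
python3 go.py .639 -.271 .0145 .342
```

```text
time: 18.6
position: [0.6404, -0.2718, 0.0458]
t 18.6 pos [ 0.6404 -0.2718  0.0458] w 0.0577 shift [0.03 0.03 0.78]
jaw axis deg 109.5 turn z units -0.01 q7 2.48 tilt [ 0.0018 -0.0007]
```

```bash

python3 -m handwheel '[[1,[0.03,0.02,0.37],[0,0,0]],[1,[0,0,0.36],[0,0,0]],[1,[0,0,0],[0,0,0]],[1,[0,0,0],[0,0,0]],[0,[0,0,0],[0,0,0]],[0,[0,0,0],[0,0,0]],[0,[0,0,0],[0,0,0]],[0,[0,0,0],[0,0,0]],[0,[0,0,0],[0,0,0]]]'
python3 -m handwheel '[[0,[0,0,-0.9],[0,0,0]],[0,[0,0,-0.9],[0,0,0]],[0,[0,0,-0.9],[0,0,0]],[0,[0,0,-0.9],[0,0,0]],[0,[0,0,0],[0,0,0]],[0,[0,0,0],[0,0,0]]]' | head -2
python3 look.py w5 mouse cradle_mouse case
python3 go.py .450 -.370 .16 .15
```

```text
time: 19.5
position: [0.6383, -0.2711, 0.0152]
eef_rot: [[-0.942, -0.334, 0.0], [-0.334, 0.942, -0.0], [-0.0, -0.0, -1.0]]
force: [-0.3, 0.9, -0.4]
width: 0.0928
time: 20.1
position: [0.6386, -0.2711, 0.1598]
mouse 0.67 [326. 189.  55.  98.] [ 0.6385 -0.2699  0.3156] iou 0.95
cradle_mouse 0.84 [324. 181.  73. 117.] [ 0.6363 -0.2714  0.3529] iou 0.34
case 0.63 [290.   5.  32.  10.] [ 0.4445 -0.3734  0.0769] iou 0.36
t 20.3 pos [ 0.6376 -0.2708  0.1577] w 0.094 shift [ 5.25 -0.77 -0.05]
jaw axis deg 109.5 turn z units 2.19 q7 2.43 tilt [-0.002   0.0005]
```

```bash

python3 -m handwheel '[[0,[0,0,0],[0,0,1]],[0,[0,0,0],[0,0,1]],[0,[0,0,0],[0,0,0.2]],[0,[0,0,0],[0,0,0]]]' | head -2
python3 go.py .450 -.370 .16 .15
```

```text
time: 20.7
position: [0.638, -0.271, 0.1584]
t 20.7 pos [ 0.638  -0.271   0.1584] w 0.0941 shift [ 5.02 -1.74 -0.04]
jaw axis deg 98.6 turn z units 0.01 q7 2.26 tilt [-0.0012 -0.    ]
```

```bash

python3 -m handwheel '[[0,[0.83,-0.29,0],[0,0,0]],[0,[0.83,-0.29,0],[0,0,0]],[0,[0.83,-0.29,0],[0,0,0]],[0,[0.83,-0.29,0],[0,0,0]],[0,[0.83,-0.29,0],[0,0,0]],[0,[0.83,-0.29,0],[0,0,0]],[0,[0,0,0],[0,0,0]],[0,[0,0,0],[0,0,0]],[0,[0,0,0],[0,0,0]]]' | head -2
python3 look.py w6 case
python3 go.py .450 -.370 .009 .15
```

```text
time: 21.6
position: [0.4525, -0.3689, 0.159]
case 0.59 [320. 185.  43.  59.] [ 0.4474 -0.3726  0.074 ] iou 0.94
t 21.7 pos [ 0.4525 -0.3688  0.1589] w 0.0941 shift [ 0.07 -0.02  3.75]
jaw axis deg 98.7 turn z units 0.01 q7 2.51 tilt [-0.0002  0.    ]
```

View pics/w6.png

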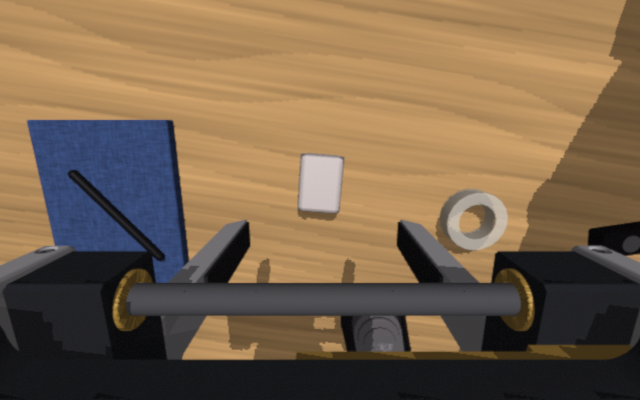

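```bash

python3 -m handwheel '[[0,[0.14,0.02,0],[0,0,0.75]],[0,[0,0.04,0.85],[0,0,0]],[0,[0,0,0.85],[0,0,0]],[0,[0,0,0.85],[0,0,0]],[0,[0,0,0],[0,0,0]],[0,[0,0,0],[0,0,0]],[0,[0,0,0],[0,0,0]]]' | head -2
python3 go.py .448 -.372 .0095 .08
```

```text
time: 22.4
position: [0.4467, -0.3685, 0.0587]
t 22.4 pos [ 0.4467 -0.3685  0.0587] w 0.0942 shift [-0.02 -0.09  1.23]
jaw axis deg 94.8 turn z units 0.04 q7 2.54 tilt [ 0.0016 -0.0011]
```

```bash

python3 -m handwheel '[[0,[-0.02,-0.08,0.6],[0,0,0]],[0,[0,0,0.58],[0,0,0]],[0,[0,0,0],[0,0,0]],[0,[0,0,0],[0,0,0]],[1,[0,0,0],[0,0,0]],[1,[0,0,0],[0,0,0]],[1,[0,0,0],[0,0,0]],[1,[0,0,0],[0,0,0]],[1,[0,0,0],[0,0,0]],[1,[0,0,0],[0,0,0]]]'
python3 -m handwheel '[[1,[0,0,-0.9],[0,0,0]],[1,[0,0,-0.9],[0,0,0]],[1,[0,0,-0.9],[0,0,0]],[1,[0,0,-0.9],[0,0,0]],[1,[0,0,0],[0,0,0]],[1,[0,0,0],[0,0,0]]]' | head -2
python3 go.py .616 .094 .155 -.34
```

```text
time: 23.4
position: [0.4468, -0.3711, 0.0099]
eef_rot: [[-0.997, -0.083, -0.0], [-0.083, 0.997, -0.0], [0.0, -0.0, -1.0]]
force: [-0.8, 0.1, 0.1]
width: 0.0495
time: 24.0
position: [0.4472, -0.371, 0.1543]
t 24.0 pos [ 0.4472 -0.371   0.1543] w 0.046 shift [-5.18 11.23 -0.02]
jaw axis deg 94.8 turn z units 4.86 q7 2.47 tilt [ 0.0013 -0.0003]
```

```bash

python3 -m handwheel '[[1,[-0.46,0.93,0],[0,0,0]],[1,[-0.46,0.93,0],[0,0,0]],[1,[-0.46,0.93,0],[0,0,0]],[1,[-0.46,0.93,0],[0,0,0]],[1,[-0.46,0.93,0],[0,0,0]],[1,[-0.46,0.93,0],[0,0,0]],[1,[-0.46,0.93,0],[0,0,0]],[1,[-0.46,0.93,0],[0,0,0]],[1,[-0.46,0.93,0],[0,0,0]],[1,[-0.46,0.93,0],[0,0,0]]]' | head -2
python3 -m handwheel '[[1,[0,0,0],[0,0,1]],[1,[0,0,0],[0,0,1]],[1,[0,0,0],[0,0,1]],[1,[0,0,0],[0,0,1]],[1,[0,0,0],[0,0,0.85]],[1,[0,0,0],[0,0,0]],[1,[0,0,0],[0,0,0]]]' | head -2
python3 look.py w7 cradle_case
python3 go.py .616 .094 .0145 -.34
```

```text
time: 25.0
position: [0.5987, 0.0166, 0.1522]
time: 25.7
position: [0.5986, 0.015, 0.1528]
cradle_case 0.93 [394. 176.  68.  76.] [ 0.6148  0.091  -0.3178] iou 0.98
t 25.8 pos [0.5989 0.0149 0.1533] w 0.0457 shift [0.25 2.01 3.47]
jaw axis deg 70.6 turn z units 0.02 q7 1.33 tilt [-0.001  -0.0003]
```

View pics/w7.png

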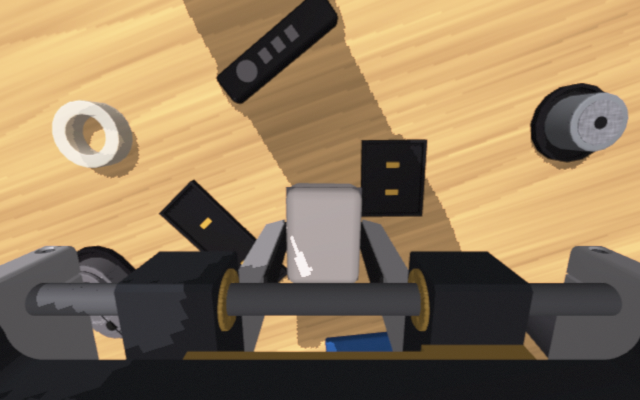

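```bash

python3 -m handwheel '[[1,[0.13,0.98,0],[0,0,0]],[1,[0.13,0.98,0],[0,0,0]],[1,[0,0,0],[0,0,0]],[1,[0,0,0.75],[0,0,0]],[1,[0,0,0.75],[0,0,0]],[1,[0,0,0.75],[0,0,0]],[1,[0,0,0.5],[0,0,0]],[1,[0,0,0],[0,0,0]],[1,[0,0,0],[0,0,0]],[1,[0,0,0],[0,0,0]]]' | head -2
python3 go.py .6152 .0925 .014 -.33
```

```text
time: 26.8
position: [0.6163, 0.0922, 0.0452]
t 26.8 pos [0.6163 0.0922 0.0452] w 0.0455 shift [ 0.03 -0.    0.78]
jaw axis deg 70.5 turn z units -0.11 q7 1.28 tilt [0.0015 0.0005]
```

```bash

python3 -m handwheel '[[1,[0.03,0,0.37],[0,0,0]],[1,[0,0,0.37],[0,0,0]],[1,[0,0,0],[0,0,0]],[1,[0,0,0],[0,0,0]],[0,[0,0,0],[0,0,0]],[0,[0,0,0],[0,0,0]],[0,[0,0,0],[0,0,0]],[0,[0,0,0],[0,0,0]],[0,[0,0,0],[0,0,0]]]'
python3 -m handwheel '[[0,[0,0,-0.9],[0,0,0]],[0,[0,0,-0.9],[0,0,0]],[0,[0,0,-0.9],[0,0,0]],[0,[0,0,-0.9],[0,0,0]],[0,[0,0,0],[0,0,0]],[0,[0,0,0],[0,0,0]]]' | head -2
python3 look.py w8 case remote
python3 go.py .455 .020 .16 -1.253
```

```text
time: 27.7
position: [0.6144, 0.0928, 0.0143]
eef_rot: [[-0.943, 0.333, 0.0], [0.333, 0.943, -0.0], [-0.0, -0.0, -1.0]]
force: [0.0, -0.9, -0.2]
width: 0.0822
time: 28.3
position: [0.6146, 0.0931, 0.1589]
case 0.9 [322. 188.  44.  62.] [ 0.6126  0.0928 -0.3572] iou 0.94
remote 0.58 [199.  59. 120. 108.] [ 0.4512  0.0191 -1.2673] iou 0.93
t 28.4 pos [0.6137 0.0927 0.1571] w 0.0938 shift [ 3.14 -3.04 -0.06]
jaw axis deg 70.5 turn z units 10.47 q7 1.21 tilt [-0.0017 -0.0006]
```

```bash

python3 -m handwheel '[[0,[0.63,-0.61,0],[0,0,0]],[0,[0.63,-0.61,0],[0,0,0]],[0,[0.63,-0.61,0],[0,0,0]],[0,[0.63,-0.61,0],[0,0,0]],[0,[0.63,-0.61,0],[0,0,0]],[0,[0,0,0],[0,0,0]]]' | head -2
python3 -m handwheel '[[0,[0,0,0],[0,0,1]],[0,[0,0,0],[0,0,1]],[0,[0,0,0],[0,0,1]],[0,[0,0,0],[0,0,1]],[0,[0,0,0],[0,0,1]],[0,[0,0,0],[0,0,1]],[0,[0,0,0],[0,0,1]],[0,[0,0,0],[0,0,1]],[0,[0,0,0],[0,0,1]],[0,[0,0,0],[0,0,1]]]' | head -2
python3 -m handwheel '[[0,[0,0,0],[0,0,0.5]],[0,[0,0,0],[0,0,0]],[0,[0,0,0],[0,0,0]]]' | head -2
python3 look.py w9 remote
python3 go.py .453 .020 .009 -1.26
```

```text
time: 29.05
position: [0.4509, 0.0179, 0.1573]
time: 30.05
position: [0.4548, 0.0197, 0.1576]
time: 30.35
position: [0.4548, 0.0197, 0.1579]
remote 0.94 [321. 184.  31. 121.] [ 0.4515  0.0172 -1.2686] iou 0.95
remote 0.5 [278. 338.  57.  42.] [ 0.4779 -0.1827  0.3514] iou 0.53
t 30.4 pos [0.4549 0.0197 0.1581] w 0.0939 shift [ 0.02 -0.04  3.73]
jaw axis deg 18.1 turn z units 0.06 q7 0.26 tilt [-0.0004 -0.0003]
```

View pics/w9.png

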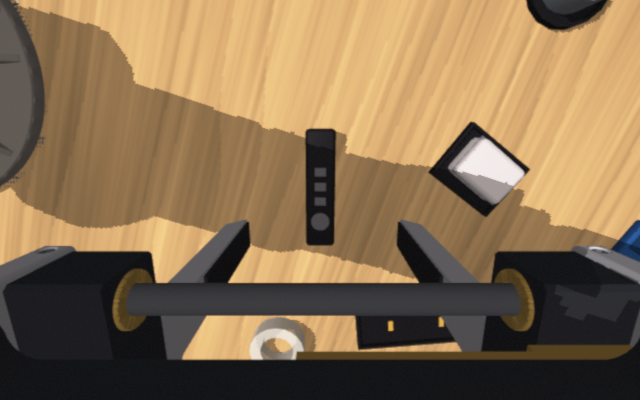

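```bash

python3 -m handwheel '[[0,[0,-0.07,0.8],[0,0,0.1]],[0,[0,0,0.85],[0,0,0]],[0,[0,0,0.85],[0,0,0]],[0,[0,0,0],[0,0,0]],[0,[0,0,0],[0,0,0]],[0,[0,0,0],[0,0,0]]]' | head -2
python3 go.py .452 .018 .0095 -1.265
```

```text
time: 31.05
position: [0.4532, 0.0189, 0.0597]
t 31.1 pos [0.4532 0.0189 0.0597] w 0.0936 shift [-0.01 -0.04  1.26]
jaw axis deg 17.5 turn z units 0.0 q7 0.44 tilt [0.0016 0.0006]
```

```bash

python3 -m handwheel '[[0,[0,-0.03,0.6],[0,0,0]],[0,[0,0,0.6],[0,0,0]],[0,[0,0,0],[0,0,0]],[0,[0,0,0],[0,0,0]],[1,[0,0,0],[0,0,0]],[1,[0,0,0],[0,0,0]],[1,[0,0,0],[0,0,0]],[1,[0,0,0],[0,0,0]],[1,[0,0,0],[0,0,0]],[1,[0,0,0],[0,0,0]]]'
python3 -m handwheel '[[1,[0,0,0],[0,0,0]],[1,[0,0,0],[0,0,0]],[1,[0,0,-0.9],[0,0,0]],[1,[0,0,-0.9],[0,0,0]],[1,[0,0,-0.9],[0,0,0]],[1,[0,0,-0.9],[0,0,0]],[1,[0,0,0],[0,0,0]],[1,[0,0,0],[0,0,0]]]' | head -2
python3 go.py .6246 -.1133 .155 .426
```

```text
time: 32.05
position: [0.4511, 0.0185, 0.0103]
eef_rot: [[-0.301, 0.954, -0.0], [0.954, 0.301, -0.0], [-0.0, -0.0, -1.0]]
force: [-0.4, 1.1, 0.1]
width: 0.0491
time: 32.85
position: [0.4513, 0.019, 0.1547]
t 32.9 pos [0.4513 0.019  0.1547] w 0.0317 shift [-4.46  3.13 -0.01]
jaw axis deg 17.6 turn z units 16.63 q7 0.26 tilt [0.0012 0.0014]
```

```bash

python3 -m handwheel '[[1,[-0.62,0.73,0],[0,0,0]],[1,[-0.62,0.73,0],[0,0,0]],[1,[-0.62,0.73,0],[0,0,0]],[1,[-0.62,0.73,0],[0,0,0]],[1,[0,0,0],[0,0,1]],[1,[0,0,0],[0,0,1]],[1,[0,0,0],[0,0,1]],[1,[0,0,0],[0,0,1]],[1,[0,0,0],[0,0,1]],[1,[0,0,0],[0,0,1]]]' | head -2
python3 -m handwheel '[[1,[0,0,0],[0,0,1]],[1,[0,0,0],[0,0,1]],[1,[0,0,0],[0,0,1]],[1,[0,0,0],[0,0,1]],[1,[0,0,0],[0,0,1]],[1,[0,0,0],[0,0,1]],[1,[0,0,0],[0,0,1]],[1,[0,0,0],[0,0,1]],[1,[0,0,0],[0,0,1]],[1,[0,0,0],[0,0,1]]]' | head -2
python3 -m handwheel '[[1,[0,0,0],[0,0,0.6]],[1,[0,0,0],[0,0,0]],[1,[0,0,0],[0,0,0]]]' | head -2
python3 look.py w10 cradle_remote
python3 go.py .6246 -.1133 .0145 .426
```

```text
time: 33.85
position: [0.5915, -0.0412, 0.1524]
time: 34.85
position: [0.5916, -0.0412, 0.1525]
time: 35.15
position: [0.5919, -0.0412, 0.1532]
cradle_remote 0.55 [399. 186.  60. 137.] [ 0.6236 -0.1155  0.412 ] iou 0.92
t 35.2 pos [ 0.5921 -0.0411  0.1537] w 0.0316 shift [-0.01  1.98  3.48]
jaw axis deg -65.4 turn z units 0.04 q7 -0.62 tilt [-0.0008 -0.0004]
```

View pics/w10.png

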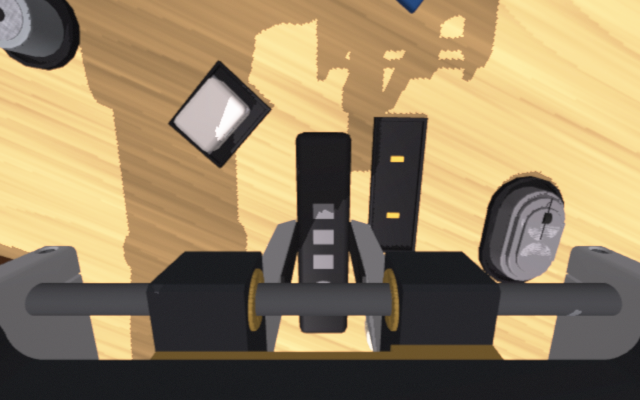

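```bash

python3 -m handwheel '[[1,[0,0.67,0],[0,0,0]],[1,[0,0.67,0],[0,0,0]],[1,[0,0.67,0],[0,0,0]],[1,[0,0,0.75],[0,0,0]],[1,[0,0,0.75],[0,0,0]],[1,[0,0,0.75],[0,0,0]],[1,[0,0,0.5],[0,0,0]],[1,[0,0,0],[0,0,0]],[1,[0,0,0],[0,0,0]],[1,[0,0,0],[0,0,0]]]' | head -2
python3 go.py .6243 -.1143 .0145 .42
```

```text
time: 36.25
position: [0.6266, -0.1143, 0.0457]
t 36.2 pos [ 0.6266 -0.1143  0.0457] w 0.0318 shift [-0.05 -0.02  0.78]
jaw axis deg -65.5 turn z units 0.1 q7 -0.42 tilt [ 0.0018 -0.0003]
```

```bash

python3 -m handwheel '[[1,[-0.04,-0.02,0.37],[0,0,0.1]],[1,[0,0,0.37],[0,0,0]],[1,[0,0,0],[0,0,0]],[1,[0,0,0],[0,0,0]],[0,[0,0,0],[0,0,0]],[0,[0,0,0],[0,0,0]],[0,[0,0,0],[0,0,0]],[0,[0,0,0],[0,0,0]],[0,[0,0,0],[0,0,0]],[0,[0,0,0],[0,0,0]]]'
python3 -m handwheel '[[0,[0,0,-0.9],[0,0,0]],[0,[0,0,-0.9],[0,0,0]],[0,[0,0,-0.9],[0,0,0]],[0,[0,0,-0.9],[0,0,0]],[0,[0,0,-0.9],[0,0,0]],[0,[0,0,-0.9],[0,0,0]],[0,[0,0,0],[0,0,0]],[0,[0,0,0],[0,0,0]]]' | head -2
python3 look.py w11 remote mouse case speaker
python3 - <<'E'
from h import *
im,d=read_camera('top'); cv2.imwrite('pics/top1.png',cv2.resize(im[110:290,160:470],None,fx=2.58,fy=2.58,interpolation=cv2.INTER_CUBIC))
im,d=read_camera('side'); cv2.imwrite('pics/side1.png',cv2.resize(im[110:290,260:500],None,fx=3.2,fy=3.2,interpolation=cv2.INTER_CUBIC))
c=camera_params('side')
for k in('speaker','remote','mouse','case'):
    for R in nets.regions_of('side',k)[:2]:
        q,i=fit(R['mask'],k,c,base=0 if k=='speaker' else .003); print('side',k,round(float(R['p']),2),np.round(R['bbox']),np.round(q,4),'iou',round(i,2))
E
```

```text
time: 37.25
position: [0.6239, -0.114, 0.0147]
eef_rot: [[0.913, 0.407, -0.0], [0.407, -0.913, -0.0], [-0.0, 0.0, -1.0]]
force: [-0.3, 0.3, 0.4]
width: 0.0762
time: 38.05
position: [0.6242, -0.1138, 0.231]
remote 0.85 [323. 176.  25.  99.] [ 0.6209 -0.1146  0.4218] iou 0.96
mouse 0.78 [ 18. 250.  36.  28.] [0.355  0.2924 1.1469] iou 0.47
mouse 0.57 [436. 211.  53.  74.] [ 0.6377 -0.271   0.3613] iou 0.75
case 0.66 [170. 119.  58.  64.] [ 0.6123  0.092  -0.3774] iou 0.91
speaker 0.57 [28. 44. 52. 58.] [ 0.6186  0.288  -0.1806] iou 0.84
side speaker 0.58 [320. 141.  19.  16.] [0.6216 0.2876 0.2541] iou 0.94
side remote 0.58 [410. 213.  33.  34.] [ 0.6234 -0.1146  0.4207] iou 0.9
side mouse 0.94 [237. 183.  32.  23.] [ 0.3206  0.2602 -1.5245] iou 0.88
side mouse 0.83 [460. 248.  35.  37.] [ 0.6391 -0.2719  0.3394] iou 0.92
side case 0.56 [361. 176.  22.  14.] [ 0.615   0.0918 -0.5301] iou 0.84
```

View pics/w11.png

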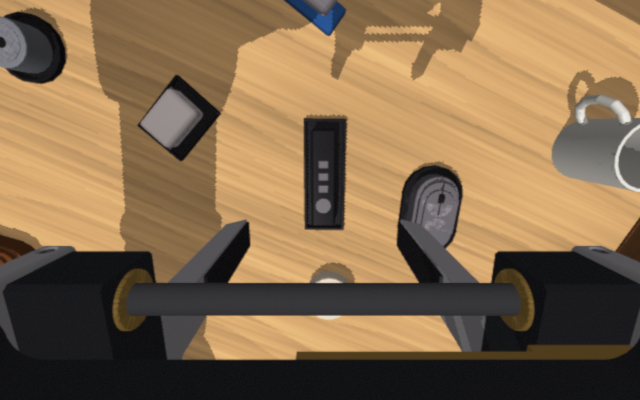

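View pics/side1.png

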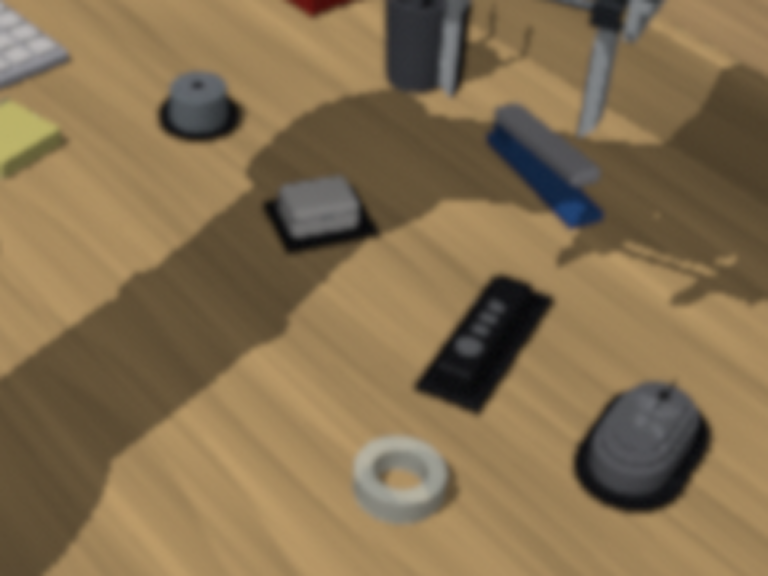

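The pictures show all four devices in their own cradles. The remote is at (323,176) in the wrist view, with the case at (180,118) and the mouse at (432,205). The speaker is at (198,105) in the side crop. The tape and notes stand untouched and the gripper is clear at z = 0.23.

```bash
python3 -c "
from bench import r
print(r.state()['time'],r.sign_off())"
```

```text
the job is handed in; nothing more can be done
38.6 None
```

I put all four devices into their own cradles and handed the job in at 38.6 s, well under the 128 s limit. I moved the speaker out of the mouse's cradle first, then placed the mouse, the case and the remote. The notes, the tape and the brown look-alikes were not touched.

- **Position:** In the last wrist and side pictures, every device sat within about 4 mm of its cradle's measured centre, where 13 mm is allowed. All looked flat, upright and released, and the gripper was raised clear.
- **Alignment:** The mouse, remote and case matched their cradles within about 0.06 rad in the wrist view. One side-camera fit of the case disagreed, at about 0.2 rad. That fit was poor, but it is still inside the 0.35 rad limit.
- **Other disagreements:** The networks sometimes labelled things wrongly, for example a brown look-alike as the mouse and the case cradle as the tape. I set those aside after checking the pictures. The different cameras disagreed on cradle centres by 2–4 mm, so I aimed between them.

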